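Hold the hidden bolt head still behind the stand-off bracket

ROBOT

A 6-joint arm with a two-finger parallel gripper is mounted at the origin on the work surface. World frame = base frame: x ahead of the robot, y to its left, z up, the work surface at z = 0. Lengths are in m, angles in rad, forces in N, time in s.
With the tool pointing down it reaches from about 0.35 to 0.95 m from the base axis. Payload 17.4 kg.
Tool frame: the origin (TCP) lies at the centre of the arm's flange, where the gripper is bolted on; the fingertips stand r.nose_length ahead of it and the grasp point (between the pads) lies 167 mm ahead of it (r.nose_length is the distance from the TCP to the fingertips, in m); z points along the fingers, y is the line along which they close (so a half turn about z gives the same grasp; the last joint's range is limited). The gripper opens to 93 mm and grips with 3 to 60 N. Pads are 15 mm wide; open, the fingers measure 128 mm over their backs; the gripper's body (75 mm by 188 mm) begins 65 mm behind the grasp point.
Start: joints at [-1.387, 0.116, 1.442, -0, 1.584, -0.038], TCP at [0.148, -0.658, 0.405] pointing down, gripper open.
Joint ranges: [-2.83, 2.83], [-0.83, 2.19], [0.07, 2.5], [-1.14, 4.28], [0.01, 3], [-2.97, 2.97]. Speed limits (rad/s): [1.89, 1.89, 2.22, 3.14, 3.14, 3.14].

INTERFACE

Orientations are given as a 3x3 rotation matrix whose columns are the frame's x, y, z axes.
In Python, from workcell import telemetry, viewer, ticket, spotter, r gives the robot as it stands.
- The arm moves only by the shell command python3 -m jog 'ROWS'. ROWS is a JSON object of lists of equal length, an entry for each row: "claw": the finger opening in cm, from 0 to 9.3; "travel": the shift along the tool's x, y, z in cm, a list of three; "turn": the turn about the tool's z in degrees. In form: {"claw": [claw, ...], "travel": [[dx, dy, dz], ...], "turn": [turn, ...]}. A call has exactly 5 rows; each row shifts and turns the commanded pose from where the row before left it, along the tool's axes as they then stand; what a row does not reach is not made up. A row lasts 1/8 s, in which the tool goes at most 62.5 mm and 10.7 degrees, less where a joint would pass 70% of its speed; a pose out of reach is approached as far as the arm can. A call is refused whole if a number of a shift passes 6.25 or a number of a turn 10.7, either way. A call with a gripper value outside its range is refused whole. The fingers move at their own pace and stop on an object; the grip force is fixed at half the most. Time passes only in rows, so rows that do not move let the fingers close, or fill a call up. It gives the time, the measured TCP pose, the force, the opening and the grip force at its end, in the units of the state.
- telemetry.sense(): the state, without advancing time (a new reading comes with each control period).
- viewer.camera(name): name is "scene" or "top"; returns a dict with "img" (420x560x3 uint8, red, green, blue), "fx", "fy", "cx", "cy" (pixels), "T" (4x4, takes a point from camera to world coordinates). Camera axes: x right, y down, z forward; pixel columns grow to the right and rows downward; lengths in m; the calibration is good to about 2 mm. A picture is of the moment at which its call begins. There is no depth.
- ticket.job_done(): hands the job in; it is judged then, once.
Trained networks look in a picture, given as the dict that the camera call returned (one of the last four; its "shot" number tells which), for a name from the list of things; names that differ only in an ending like _2 or _b are one class to them, and where a whole thing is asked for, a point or a joint stands for the part that bears it (a point fixed in the world has none). Each returns a list of dicts, best first, with "p" (0 to 1); they miss things now and then, are a little off and sometimes report something else, mostly with a low value. They report only what shows in the picture. A call takes as long as a camera call. They do not tell look-alikes from the thing itself.
- spotter.cut_out(picture, target): "region" (420x560 bool, what is visible of it) and "box" ([left, top, width, height] in pixels, round what is visible of it).
The state is a dict: "clock": time; "q": joint angles; "joint_vel": joint speeds; "tau": joint torques, N m; "ee_pos": TCP position; "eef_rot": TCP orientation; "wrist_force": force on the tool from outside, world axes, zero at the start; "torque": the same for the moment, N m; "opening": finger opening in m; "grasp_force": force on a finger pad.
Only numpy, scipy, OpenCV 4.12 (cv2) and the standard library are available. Lean on these libraries where they do the work, as an engineer would, in place of code of your own. Each camera call takes 0.05 s, during which the arm holds its last target. There are 200 camera calls.

TASK

The drill in the bench clamp is slowly driving the lock nut on the front of the ledger, but the bolt just spins round with it. Lift the stubby hammer, which hangs by its head in the gap beside the bolt, up and out, and hang it again in the same gap out beyond the bracket, on either side, where your hand has room to work; then reach down into the gap behind the bracket, grip the hex bolt head and hold it from turning. Leave everything else where it is, and finish while still holding the bolt head.

Things in the scene. Friction and masses are not known exactly. Their poses are not given: they have to be found in the camera images.
- rig: Fixed carpentry mock-up; place and yaw vary. Origin on the bench straight below the bolt axis, in the plane of the bracket web's rear face; x along the bolt from head to nut (away from the robot), y along the timbers, z up. Two pine timbers on edge, 540 mm long (y -270 to 270), 45 mm thick, tops at z 160: rim beam x -95 to -50, ledger x 5 to 50. Plywood board below, top at z 18.
- gap (a point): Mouth of the gap between the timbers, straight above the bolt: mid-gap, level with the timber tops (rig x -25, y 0, z 160); same axes as the rig. The gap is open above and runs the whole 540 mm; it is 50 mm wide (x) inside the bracket, 55 mm beyond it (beam face to ledger face) and its floor is at z 18.
- bracket (a point): Middle of the top edge of the grey U-shaped steel stand-off bracket's web (rig x 2.5, y 0, z 145). Bracket z 65 to 145: web x 0 to 5, y -90 to 90, against the ledger; two legs 5 mm thick at y -87.5 and 87.5 cross the gap to the rim beam, 170 mm clear between them; flanges 4 mm thick lie on the beam out to y -126 and 126.
- socket (a point): On the bolt axis in the black socket that turns the nut (rig x 80, y 0, z 120). Socket, chuck and the blue drill in its bench clamp lie along rig x 50 to 365, beyond the ledger; top at z 156; handle and battery reach to y -183. Socket and chuck turn; same axes as the rig.
- bolt: M20 bolt. Origin on its axis in the plane of the web's rear face, 120 mm above the bench, 40 mm below the timber tops; x towards the nut. Turns with the nut at about 0.6 rad/s (negative about x), start angle varies, until its head is held; then the nut goes on turning and drags on it with only about 0.12 N m: a grip of 15 to 40 N holds it, on flats or corners.
- bolt_head (a point): Middle of the yellow hex head, on the axis. Head 30 mm across flats, 35 mm across corners, 13 mm long (rig x -17 to -4), against a round washer 50 mm across, 4 mm thick. Free space in the gap: 33 mm from the head's end to the rim beam, 68 mm on each side to the bracket legs. Axes turn with the bolt.
- hammer: Stubby claw hammer, about 0.4 kg, its steel head across both timbers, orange handle down in the gap inside the bracket at rig y 36 to 60. Origin mid-head, 13 mm above the head's underside (hung: z 173); x to the claw, z up. Head x -55 to 58, 26 mm wide; middle block 30 (x) by 24 (y) by 26 (z) mm, flat sides to pinch from above over the gap. Handle 28 (x) by 22 (y) mm, ends 135 mm below origin.
- tape: Bystander: yellow tape measure 62 x 34 x 58 mm on the mock-up's board beside the drill. Origin under its centre.
- washer: Bystander: steel washer 60 mm across, 5 mm thick, on the board beside the drill. Origin under its centre.
- plane: Bystander: wooden hand plane 200 x 52 x 90 mm on the bench to the left. Origin under its centre.
- spanner: Bystander: spanner 220 mm long lying on the bench to the right. Origin under its centre.
- square: Bystander: try square, 110 mm stock and 170 mm blade, on the bench to the right. Origin under its stock.
- glue: Bystander: white glue bottle 60 mm across, 170 mm tall, on the bench to the left. Origin under its centre.
- offcut: Bystander: pine offcut 160 x 70 x 45 mm on the bench to the right. Origin under its centre.
Not all that is in view belongs to the job. What is shaped like the hammer but purple is not meant.

How it is judged:
On the way, in this order (a step that is already met when the one before it is completed fails the run):
1. the hammer is lifted up out of the gap, its handle clear above the bracket (height (world z) of hammer above 0.265 m), for 0.05 s.
2. the hammer hangs upright in the gap outside the bracket, let go (height (world z) of hammer between 0.165 and 0.183 m and (y of hammer in the frame of rig above 0.095 m or y of hammer in the frame of rig below -0.095 m) and x of hammer in the frame of rig between -0.045 and 0 m and angle between hammer's own z axis and vertical below 0.2 rad and contact force between the fingers and hammer below 0.2 N), for 0.2 s.
3. the bolt head is gripped and has stopped turning (distance between the grasp point and bolt_head below 0.026 m and contact force between the fingers and bolt above 4 N and angular speed of bolt below 0.12 rad/s), for 0.5 s.
At the end, for the whole second after the job is handed in: Fingers still grip the bolt head (grasp point within 26 mm of its middle, over 4 N); it turns under 0.12 rad/s. The hammer hangs at rest in the gap outside the bracket, either side, over 95 mm along from the bolt, head on the timbers within 10 mm, under 0.2 rad off upright (all of step 3 and height (world z) of hammer between 0.165 and 0.183 m and (y of hammer in the frame of rig above 0.095 m or y of hammer in the frame of rig below -0.095 m) and x of hammer in the frame of rig between -0.045 and 0 m and angle between hammer's own z axis and vertical below 0.2 rad and linear speed of hammer below 0.05 m/s); the arm keeps its last pose, push and grip.
It fails at once if a bystander was shifted by more than 30 mm (distance of any of tape, washer, plane, spanner, square, glue, offcut from where it was at the start of the episode above 0.03 m).
It also fails if it takes over 48 s, if anything falls off the work surface, if the arm or the gripper's body presses on something with over 40 N, if the wrist force passes 120 N, or if a joint passes its speed limit or range.

## Working session

There is one attempt and no reset: what is moved stays moved. The work goes in short steps, Python scripts to look and compute and a shell command to move; the robot and the scene stay as the last step left them, time stands still between calls to the robot, and variables do not carry over. Pictures are saved under pics/ and viewed, at most 10 in all, crops included, and the job is handed in when it is done.

```bash
mkdir -p pics; ls; cat > h.py <<'E'
import numpy as np, cv2
from workcell import telemetry, viewer, ticket, spotter, r
def ray(c,u,v):
    d=c["T"][:3,:3]@np.array([(u-c["cx"])/c["fx"],(v-c["cy"])/c["fy"],1.]); return c["T"][:3,3],d
def at(c,u,v,z):
    o,d=ray(c,u,v); return o+d*(z-o[2])/d[2]
def proj(c,p):
    T=np.array(c["T"]);q=T[:3,:3].T@(np.array(p)-T[:3,3]); return c["fx"]*q[0]/q[2]+c["cx"],c["fy"]*q[1]/q[2]+c["cy"]
def save(c,n,box=None,k=1):
    im=c["img"][:,:,::-1]
    if box: x,y,w,h=box; im=im[y:y+h,x:x+w]
    cv2.imwrite(f"pics/{n}.png",cv2.resize(im,None,fx=k,fy=k,interpolation=cv2.INTER_CUBIC))
E
python3 - <<'E'
from h import *
cs={n:viewer.camera(n) for n in("top","scene")}
print(r.nose_length, telemetry.sense()["eef_rot"])
for n,c in cs.items():
    c["T"]=np.array(c["T"]);print(n,c["T"].round(3).tolist(),c["fx"])
    for t in("hammer","bolt_head","bracket","rig","socket","gap"):
        try:
            for d in spotter.cut_out(c,t)[:3]:
                ys,xs=np.nonzero(d["region"]); print(n,t,round(d["p"],2),d["box"],xs.mean().round(1),ys.mean().round(1))
        except Exception as e: print(n,t,e)
a=np.hstack([cs["top"]["img"],cs["scene"]["img"]])
cv2.imwrite("pics/a.png",cv2.resize(cs["top"]["img"][:,:,::-1],None,fx=1.4,fy=1.4))
cv2.imwrite("pics/b.png",cv2.resize(cs["scene"]["img"][:,:,::-1],None,fx=1.4,fy=1.4))
E
```

```text
pics
0.1861 [[ 9.75505245e-01  2.19976096e-01 -1.82732295e-04]
 [ 2.19976168e-01 -9.75504746e-01  9.88158204e-04]
 [ 3.91149625e-05 -1.00415026e-03 -9.99999495e-01]]
top [[0.017, -0.996, 0.088, 0.345], [-1.0, -0.017, 0.009, -0.031], [-0.007, -0.089, -0.996, 1.921], [0.0, 0.0, 0.0, 1.0]] 478.83086897101003
top hammer 0.77 [255.4, 203.9, 7.7, 23.4] 257.6 216.4
top hammer 0.69 [390.8, 169.2, 27.1, 43.8] 402.0 190.6
top hammer 0.68 [183.5, 151.4, 31.2, 19.0] 198.1 159.9
top bolt_head 0.74 [133.6, 218.3, 22.4, 45.0] 145.7 238.1
top bracket 0.58 [199.3, 111.6, 150.3, 130.6] 273.2 186.3
top bracket 0.33 [232.8, 176.5, 12.1, 19.5] 240.6 185.9
top rig 0.74 [200.6, 111.4, 146.4, 133.5] 273.1 186.2
top socket 0.71 [200.0, 115.7, 145.7, 126.9] 273.1 186.1
top gap 0.74 [202.4, 115.7, 144.3, 129.8] 273.2 186.4
scene [[-0.553, 0.648, -0.524, 1.24], [0.833, 0.417, -0.363, 0.491], [-0.017, -0.637, -0.771, 1.233], [0.0, 0.0, 0.0, 1.0]] 469.1657042493978
scene hammer 0.92 [405.1, 249.3, 42.8, 36.5] 423.3 265.6
scene hammer 0.73 [306.7, 201.5, 24.6, 33.8] 319.3 218.7
scene hammer 0.67 [362.8, 191.8, 31.7, 32.7] 380.9 205.9
scene bracket 0.65 [180.2, 166.7, 216.2, 215.7] 281.5 269.1
scene rig 0.62 [178.9, 164.0, 218.6, 215.4] 282.0 268.8
scene rig 0.34 [154.0, 144.7, 45.9, 31.4] 176.9 160.9
scene rig 0.22 [135.6, 175.7, 45.4, 44.6] 158.6 198.2
scene socket 0.61 [180.9, 165.5, 216.7, 216.9] 281.9 269.2
scene gap 0.73 [177.7, 167.3, 218.0, 213.3] 281.9 269.0
```

View pics/a.png

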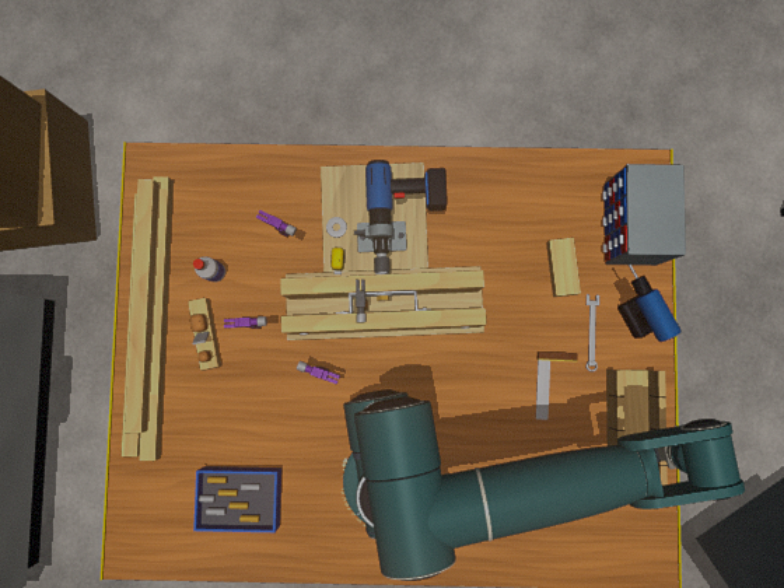

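View pics/b.png

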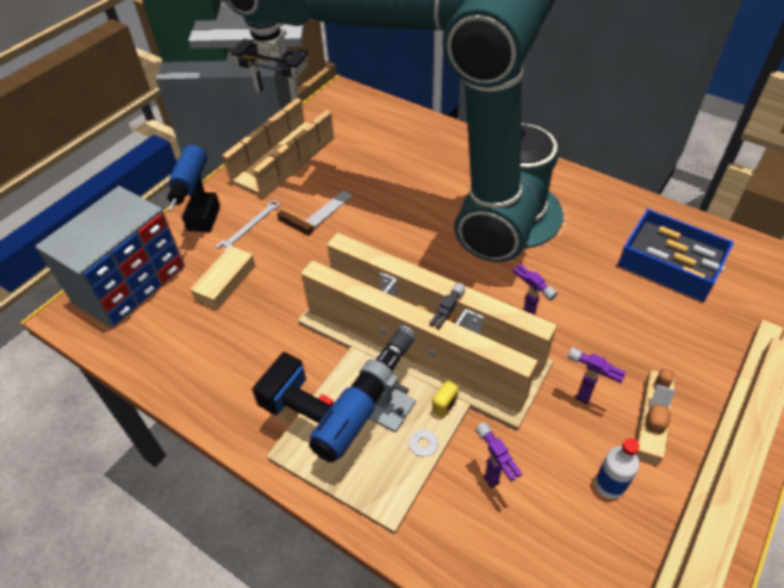

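The pictures show the grey-headed hammer across the timbers at top (258,214), and purple hammers at top (198,160), (175,231) and (228,265). Only the first hangs in the gap inside the bracket, with a grey head and no purple. I'll confirm it in a crop and fit the rig.

```bash
python3 - <<'E'
from h import *
c=viewer.camera("top"); save(c,"c",(195,180,160,66),5)
E
```

```text
(no output)
```

View pics/c.png

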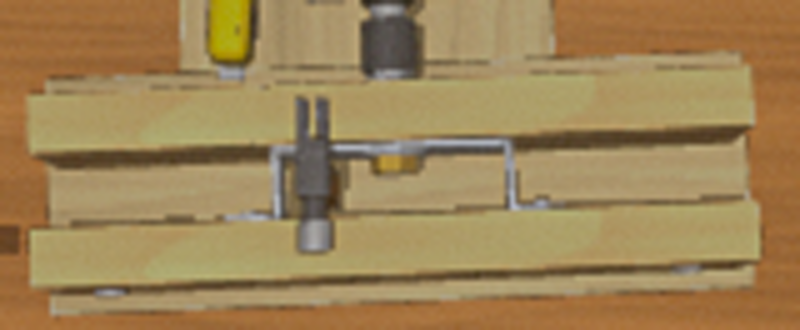

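The crop confirms it: grey steel head at crop (313,170), orange handle beneath, no purple; yellow bolt head at crop (397,162). Next I fit the rig from the timber corners.

```bash
cat > fit.py <<'E'
from h import *
from scipy.optimize import least_squares
c=viewer.camera("top")
px=np.array([(28,97),(750,67),(753,125),(32,153),(30,231),(757,203),(760,259),(30,287)])/5+[195,180]
L=[(50,270),(50,-270),(5,-270),(5,270),(-50,270),(-50,-270),(-95,-270),(-95,270)]
def W(p,x,y,z):
    s,k=np.sin(p[2]),np.cos(p[2]); return [p[0]+k*x-s*y,p[1]+s*x+k*y,z]
f=lambda p:np.concatenate([np.array(proj(c,W(p,a/1e3,b/1e3,.16)))-u for (a,b),u in zip(L,px)])
s=least_squares(f,[.6,0,0]);p=s.x
print("rig",p.round(4),np.degrees(p[2]).round(2)); print("res",s.fun.round(1))
h=at(c,195+313/5,180+168/5,.186);print("hammer block",h.round(4))
k,sn=np.cos(p[2]),np.sin(p[2]);d=h[:2]-p[:2];print("in rig",k*d[0]+sn*d[1],-sn*d[0]+k*d[1])
np.save("rig.npy",p)
st=telemetry.sense();print(st["ee_pos"],st["clock"])
E
python3 fit.py
```

```text
rig [0.5126 0.0263 0.0557] 3.19
res [-0.7 -0.5  0.6 -0.2  0.6  0.2 -1.2  0.3 -0.4 -0.4  0.6 -0.5  0.6  0.5
 -0.2  0.6]
hammer block [0.494 0.082 0.186]
in rig -0.015487986017453294 0.0566908535977274
[ 0.14844821 -0.65846477  0.40480323] 0.8
```

```bash
python3 -m jog '{"claw":[9.3,9.3,9.3,9.3,9.3],"travel":[[3.3,-4.3,0],[3.3,-4.3,0],[3.3,-4.3,0],[3.3,-4.3,0],[3.3,-4.3,0]],"turn":[0,0,0,0,0]}' && python3 -m jog '{"claw":[9.3,9.3,9.3,9.3,9.3],"travel":[[3.3,-4.3,0],[3.3,-4.3,0],[3.3,-4.3,0],[3.3,-4.3,0],[3.3,-4.3,0]],"turn":[0,0,0,0,0]}'
```

```text
clock: 1.42
ee_pos: [0.2625, -0.4108, 0.4049]
eef_rot: [[0.976, 0.22, 0.0], [0.22, -0.976, -0.0], [0.0, 0.0, -1.0]]
wrist_force: [0.5, 0.2, -0.3]
opening: 0.0935
grasp_force: 0.0
clock: 2.05
ee_pos: [0.376, -0.1647, 0.4051]
eef_rot: [[0.976, 0.22, 0.001], [0.22, -0.976, -0.0], [0.001, 0.001, -1.0]]
wrist_force: [0.3, -0.3, -0.2]
opening: 0.0932
grasp_force: 0.0
```

```bash
python3 -m jog '{"claw":[9.3,9.3,9.3,9.3,9.3],"travel":[[3.3,-4.3,0],[3.3,-4.3,0],[3.3,-4.3,0],[3.3,-4.3,0],[3.3,-4.3,0]],"turn":[0,0,0,0,9.5]}' && python3 - <<'E'
from h import *
st=telemetry.sense();print(st["ee_pos"],st["eef_rot"])
p=np.load("rig.npy")
c=viewer.camera("scene")
save(c,"d",(250,150,160,120),5)
for t in("hammer","bolt_head"):
    for d in spotter.cut_out(c,t)[:4]:print(t,d["p"],d["box"])
print("grasp proj",proj(c,np.array(st["ee_pos"])+.167*np.array(st["eef_rot"])[:,2]))
k,s=np.cos(p[2]),np.sin(p[2])
for x,y,z in [(-.021,.055,.186),(-.021,.055,.16),(-.076,.055,.173),(.037,.055,.173),(-.005,.05,.16),(-.05,.05,.16),(5e-3,0,.16)]:
    print((x,y,z),np.array(proj(c,[p[0]+k*x-s*y,p[1]+s*x+k*y,z])).round(1))
E
```

```text
clock: 2.68
ee_pos: [0.4898, 0.0816, 0.405]
eef_rot: [[0.999, 0.054, 0.001], [0.054, -0.999, -0.0], [0.001, 0.0, -1.0]]
wrist_force: [0.6, -0.2, -0.3]
opening: 0.0928
grasp_force: 0.0
[0.48978684 0.08155793 0.40503338] [[ 9.98562914e-01  5.35862947e-02  7.84441506e-04]
 [ 5.35863143e-02 -9.98563221e-01 -3.93177728e-06]
 [ 7.83103748e-04  4.59614561e-05 -9.99999692e-01]]
hammer 0.96 [405.8, 247.7, 42.6, 39.7]
hammer 0.72 [340.3, 303.8, 33.2, 43.3]
hammer 0.6 [307.2, 199.8, 25.0, 37.8]
hammer 0.6 [364.4, 191.8, 32.3, 34.3]
grasp proj (np.float64(320.1152486985554), np.float64(202.1199904137351))
(-0.021, 0.055, 0.186) [319.2 213.4]
(-0.021, 0.055, 0.16) [318.9 219. ]
(-0.076, 0.055, 0.173) [327.8 203.6]
(0.037, 0.055, 0.173) [309.5 230.1]
(-0.005, 0.05, 0.16) [314.8 222.1]
(-0.05, 0.05, 0.16) [322.  211.7]
(0.005, 0, 0.16) [298.1 217.8]
```

View pics/d.png

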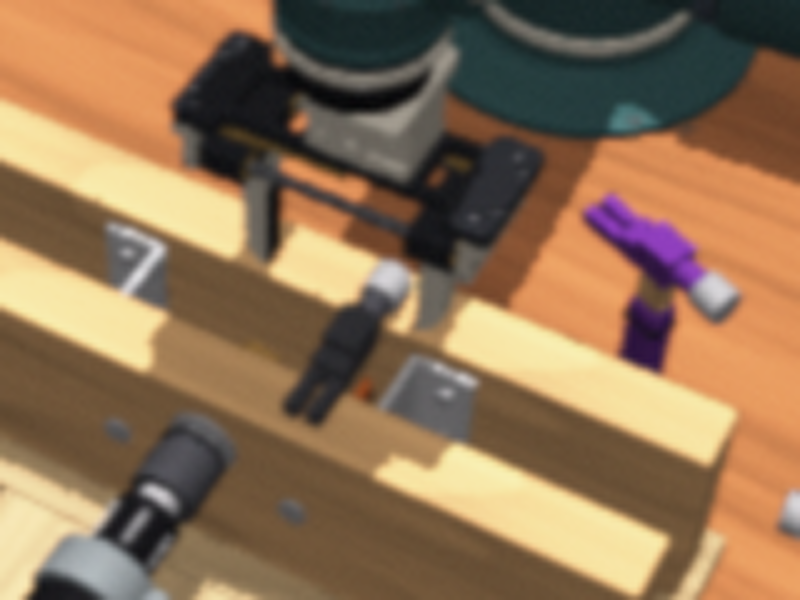

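The picture shows the hammer block at scene (320,217), midway between the open fingers, which are aligned across it. Going down and pinching.

```bash
python3 -m jog '{"claw":[9.3,9.3,9.3,2.0,1.5],"travel":[[-0.2,0,2.1],[0,0,2.1],[0,0,2.0],[0,0,0],[0,0,0]],"turn":[0,0,0,0,0]}' && python3 -m jog '{"claw":[1.5,1.5,1.5,1.5,1.5],"travel":[[0,0,0],[0,0,0],[0,0,0],[0,0,0],[0,0,0]],"turn":[0,0,0,0,0]}'
```

```text
clock: 3.45
ee_pos: [0.4875, 0.0793, 0.3432]
eef_rot: [[0.998, 0.056, 0.0], [0.056, -0.998, 0.0], [0.0, -0.0, -1.0]]
wrist_force: [0.7, -0.2, 0.1]
opening: 0.0774
grasp_force: 0.0
clock: 4.08
ee_pos: [0.4875, 0.0796, 0.3428]
eef_rot: [[0.998, 0.056, 0.0], [0.056, -0.998, 0.0], [0.0, -0.0, -1.0]]
wrist_force: [-0.5, 1.4, 0.5]
opening: 0.0275
grasp_force: 0.9
```

```bash
python3 -m jog '{"claw":[1.5,1.5,1.5,1.5,1.5],"travel":[[0,0,0],[0,0,0],[0,0,-1],[0,0,-2.5],[0,0,-2.5]],"turn":[0,0,0,0,0]}'
```

```text
clock: 4.7
ee_pos: [0.4874, 0.0794, 0.4037]
eef_rot: [[0.998, 0.056, -0.0], [0.056, -0.998, -0.0], [-0.0, 0.0, -1.0]]
wrist_force: [-0.2, -0.7, -3.8]
opening: 0.0238
grasp_force: 30.0
```

```bash
python3 -m jog '{"claw":[1.5,1.5,1.5,1.5,1.5],"travel":[[0,0,-2.5],[0,0,-2.5],[0,0,-2.0],[0,0,0],[0,-2.5,0]],"turn":[0,0,0,0,0]}' && python3 -m jog '{"claw":[1.5,1.5,1.5,1.5,1.5],"travel":[[0,-3,0],[0,-3,0],[0,-2.5,0],[0,-1.5,0],[0,0,0]],"turn":[0,0,0,0,0]}' && python3 - <<'E'
from h import *
save(viewer.camera("scene"),"e",(270,130,160,120),5)
E
```

```text
clock: 5.32
ee_pos: [0.4862, 0.104, 0.4718]
eef_rot: [[0.999, 0.054, -0.001], [0.054, -0.999, -0.001], [-0.001, 0.0, -1.0]]
wrist_force: [0.2, -0.3, -3.8]
opening: 0.0238
grasp_force: 30.0
clock: 5.95
ee_pos: [0.4805, 0.2048, 0.472]
eef_rot: [[0.998, 0.057, -0.001], [0.057, -0.998, -0.0], [-0.001, 0.0, -1.0]]
wrist_force: [0.0, 0.1, -3.2]
opening: 0.0238
grasp_force: 30.0
```

View pics/e.png

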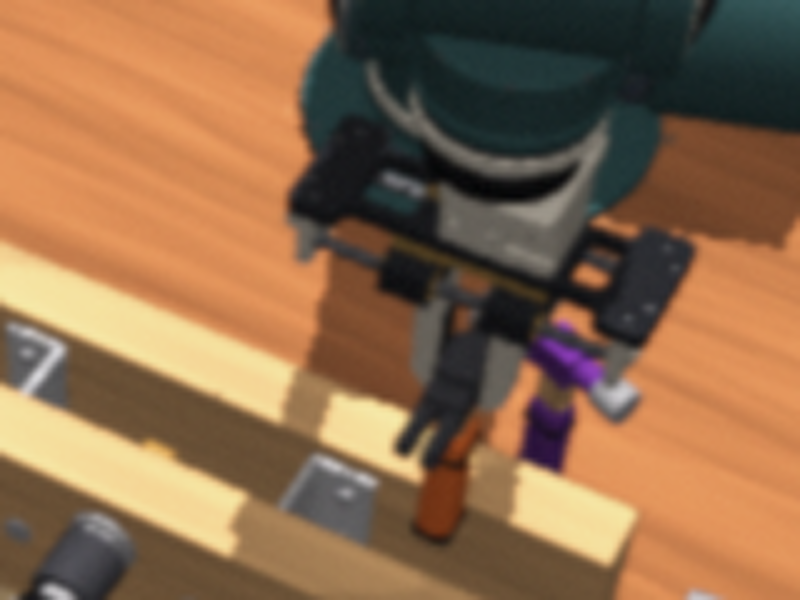

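The hammer hangs in the fingers at about crop (450,450), past the bracket. Its handle end, at crop (433,533), may be a little tilted, so I'm checking that before lowering.

```bash
python3 - <<'E'
from h import *
c=viewer.camera("scene");p=np.load("rig.npy");k,s=np.cos(p[2]),np.sin(p[2])
for x,y,z in [(-.022,.1795,.302),(-.022,.1795,.167),(-.012,.1795,.167),(-.002,.1795,.167),(.036,.1795,.302),(-.022,.19,.167)]:
    print((x,y,z),(np.array(proj(c,[p[0]+k*x-s*y,p[1]+s*x+k*y,z])).round(1)-[270,130])*5)
im=c["img"].astype(int);m=(im[...,0]>110)&(im[...,1]<90)&(im[...,2]<70);m[:200]=0;m[:,:340]=0;m[:,370:]=0;m[245:]=0
ys,xs=np.nonzero(m)
for y in range(ys.min(),ys.max()+1):
    q=xs[ys==y]; 
    if len(q):print(y,q.min(),q.max(),end="; ")
E
```

```text
(-0.022, 0.1795, 0.302) [467. 366.]
(-0.022, 0.1795, 0.167) [441.  521.5]
(-0.012, 0.1795, 0.167) [433.5 533.5]
(-0.002, 0.1795, 0.167) [426.  546.5]
(0.036, 0.1795, 0.302) [419. 442.]
(-0.022, 0.19, 0.167) [458.  528.5]
200 340 351; 201 340 351; 202 340 351; 203 340 351; 204 340 352; 205 340 352; 206 340 353; 207 340 353; 208 343 352; 209 346 352; 210 349 351; 211 351 351; 212 366 367; 213 364 368; 214 364 368; 215 363 367; 216 362 367; 217 361 367; 218 360 366; 219 360 363; 220 360 363; 221 363 363; 223 363 363; 224 355 363; 225 346 362; 226 349 363; 227 346 363; 228 346 362; 229 347 362; 230 348 360; 231 350 359; 232 355 365; 233 355 359; 234 355 359; 235 356 358; 239 345 345; 240 347 348; 241 349 350; 242 352 352; 243 354 355; 244 356 356;
```

The tilt is only about 3° (end roughly 7 mm towards the ledger, 13 mm clearance). Lowering with a 3 mm shift.

```bash
python3 -m jog '{"claw":[1.5,1.5,1.5,1.5,1.5],"travel":[[-0.3,0,2],[0,0,3],[0,0,3],[0,0,2],[0,0,1.0]],"turn":[0,0,0,0,0]}' && python3 -m jog '{"claw":[1.5,1.5,1.5,1.5,1.5],"travel":[[0,0,0.6],[0,0,0.5],[0,0,0.4],[0,0,0.2],[0,0,0]],"turn":[0,0,0,0,0]}'
```

```text
clock: 6.68
ee_pos: [0.4773, 0.2038, 0.3613]
eef_rot: [[0.998, 0.056, -0.001], [0.056, -0.998, -0.0], [-0.001, 0.0, -1.0]]
wrist_force: [0.4, -0.5, -3.8]
opening: 0.0237
grasp_force: 30.0
clock: 7.3
ee_pos: [0.4775, 0.2042, 0.3458]
eef_rot: [[0.998, 0.056, 0.0], [0.056, -0.998, 0.0], [0.0, -0.0, -1.0]]
wrist_force: [-0.6, -0.2, -3.2]
opening: 0.0234
grasp_force: 30.0
```

```bash
python3 -m jog '{"claw":[1.5,1.5,1.5,1.5,1.5],"travel":[[0,0,0.2],[0,0,0.1],[0,0,0.1],[0,0,0],[0,0,0]],"turn":[0,0,0,0,0]}'
```

```text
clock: 7.92
ee_pos: [0.4774, 0.2041, 0.3428]
eef_rot: [[0.998, 0.056, 0.001], [0.056, -0.998, 0.0], [0.001, -0.0, -1.0]]
wrist_force: [-4.2, -1.1, 7.2]
opening: 0.0236
grasp_force: 30.0
```

```bash
python3 -m jog '{"claw":[4,6,6.5,6.5,6.5],"travel":[[0,0,-0.1],[0,0,0],[0,0,0],[0,0,0],[0,0,0]],"turn":[0,0,0,0,0]}' && python3 -m jog '{"claw":[6.5,6.5,6.5,6.5,6.5],"travel":[[0,0,-1.5],[0,0,-2.5],[0,0,-3],[0,0,-2],[0,0,0]],"turn":[0,0,0,0,0]}'
python3 - <<'E'
from h import *
p=np.load("rig.npy");k,s=np.cos(p[2]),np.sin(p[2])
c=viewer.camera("scene"); st=telemetry.sense()
def w(x,y,z):return np.array([p[0]+k*x-s*y,p[1]+s*x+k*y,z])
for d in spotter.cut_out(c,"bolt_head")[:3]:print(d["p"],d["box"],proj(c,w(-.0105,0,.12)))
print("bolthead world",w(-.0145,0,.12))
dv=w(-.0145,0,.124+.167)-np.array(st["ee_pos"]);print("tool delta cm",(np.array(st["eef_rot"]).T@dv*100).round(2))
print("hammer pred",[proj(c,w(a,.18,.173)) for a in(-.08,-.025,.033)])
save(c,"f",(270,140,160,120),5)
E
```

```text
clock: 8.55
ee_pos: [0.4775, 0.2041, 0.3427]
eef_rot: [[0.998, 0.056, -0.0], [0.056, -0.998, 0.0], [-0.0, -0.0, -1.0]]
wrist_force: [0.0, 0.5, 0.1]
opening: 0.0643
grasp_force: 0.0
clock: 9.18
ee_pos: [0.4775, 0.2042, 0.4344]
eef_rot: [[0.998, 0.056, 0.002], [0.056, -0.998, 0.001], [0.002, -0.001, -1.0]]
wrist_force: [-0.2, -0.2, -0.3]
opening: 0.0649
grasp_force: 0.0
bolthead world [0.49809892 0.02544536 0.12      ]
tool delta cm [ 1.05 17.96 14.19]
hammer pred [(np.float64(367.1467996890093), np.float64(219.0192457951409)), (np.float64(359.0609635630433), np.float64(232.31589117338814)), (np.float64(350.128108187668), np.float64(247.00540605980882))]
```

View pics/f.png

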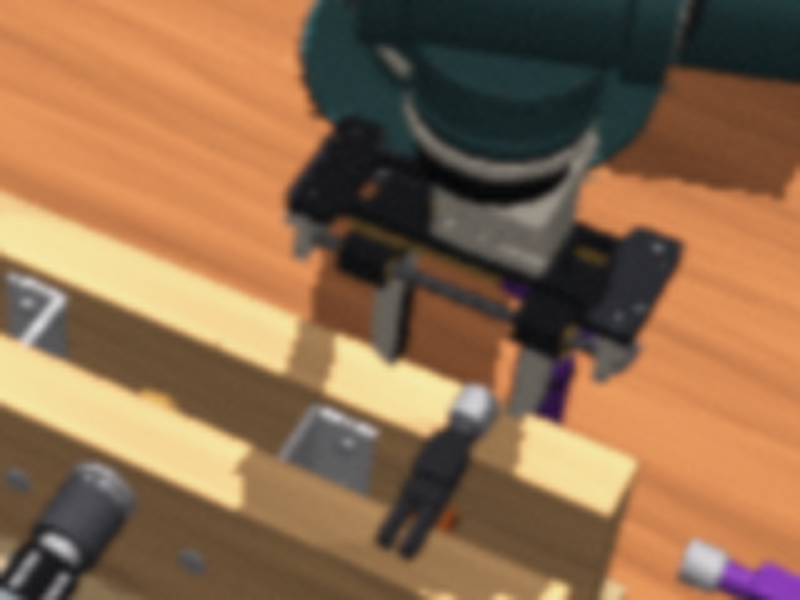

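The hammer hangs across the timbers at crop (437,465), beyond the bracket leg, let go. Checking the bolt head's place in the top view before moving over it.

```bash
python3 - <<'E'
from h import *
p=np.load("rig.npy");k,s=np.cos(p[2]),np.sin(p[2])
w=lambda x,y,z:np.array([p[0]+k*x-s*y,p[1]+s*x+k*y,z])
c=viewer.camera("top")
o=np.array([250,195])
for n,q in dict(endtop=(-.017,0,.135),webend_top=(-.004,0,.135),left=(-.0105,.0175,.12),right=(-.0105,-.0175,.12),webtopL=(0,.09,.145),webtopR=(0,-.09,.145),sockfar=(.05,0,.14)).items():
    print(n,(np.array(proj(c,w(*q)))-o)*10)
hsv=cv2.cvtColor(c["img"],cv2.COLOR_RGB2HSV)[195:235,250:310]
m=(hsv[...,1]>170)&(hsv[...,0]>15)&(hsv[...,0]<32);ys,xs=np.nonzero(m);print(len(xs),xs.mean()*10+5 if len(xs) else 0,ys.mean()*10+5 if len(xs) else 0,xs.min(),xs.max(),ys.min(),ys.max())
save(c,"g",(250,195,60,40),10)
E
```

```text
endtop [236.03156063 195.8851969 ]
webend_top [234.76616003 161.32830738]
left [190.28028583 183.89804664]
right [282.89962839 180.28681517]
webtopL [ -7.75040604 157.60518641]
webtopR [474.97647215 138.77086496]
sockfar [229.11119632  16.6405027 ]
6 241.66666666666669 176.66666666666669 20 26 17 18
```

View pics/g.png

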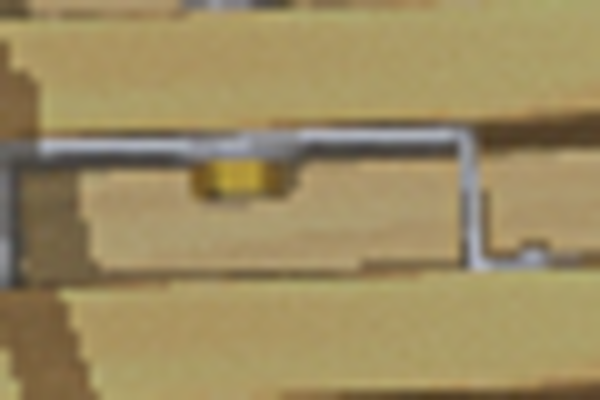

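The bolt head is at crop (239,180), within about 1 mm of the fitted place. Moving over it.

```bash
python3 -m jog '{"claw":[6.5,6.5,6.5,6.5,6.5],"travel":[[0.2,3,0],[0.3,5,0],[0.3,5,0],[0.2,3.5,0],[0,1.5,0]],"turn":[0,0,0,0,0]}' && python3 -m jog '{"claw":[6.5,6.5,6.5,6.5,6.5],"travel":[[0,0,2],[0,0,2],[0,0,2],[0,0,1],[0,0,0]],"turn":[0,0,0,0,0]}'
python3 - <<'E'
from h import *
p=np.load("rig.npy");k,s=np.cos(p[2]),np.sin(p[2])
w=lambda x,y,z:np.array([p[0]+k*x-s*y,p[1]+s*x+k*y,z])
st=telemetry.sense()
dv=w(-.0145,-.0008,.124+.167)-np.array(st["ee_pos"]);print("tool delta cm",(np.array(st["eef_rot"]).T@dv*100).round(2))
c=viewer.camera("scene");save(c,"i",(220,140,160,120),5)
E
```

```text
clock: 9.95
ee_pos: [0.4976, 0.0235, 0.4317]
eef_rot: [[0.999, 0.054, -0.001], [0.054, -0.999, 0.0], [-0.001, -0.0, -1.0]]
wrist_force: [0.6, 0.1, 0.4]
opening: 0.0649
grasp_force: 0.0
clock: 10.58
ee_pos: [0.4975, 0.0253, 0.362]
eef_rot: [[0.998, 0.056, -0.001], [0.056, -0.998, 0.0], [-0.001, -0.0, -1.0]]
wrist_force: [-0.3, -0.8, 0.6]
opening: 0.0651
grasp_force: 0.0
tool delta cm [0.07 0.07 7.1 ]
```

View pics/i.png

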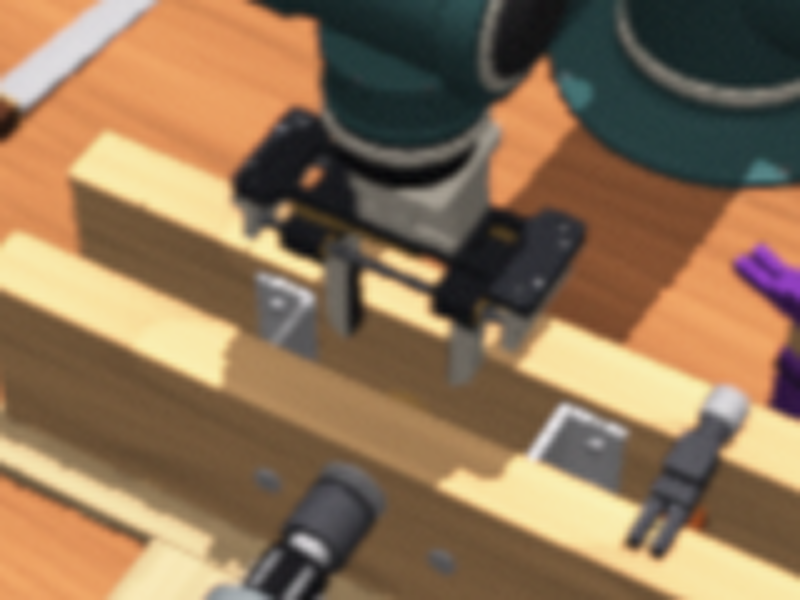

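The fingers (crop (345,290) and (462,345)) are over the gap, between the bracket legs, and the hammer still hangs at (685,460). Going down in two stages.

```bash
python3 -m jog '{"claw":[6.5,6.5,6.5,6.5,6.5],"travel":[[0,0.1,1.5],[0,0,1.5],[0,0,1],[0,0,0.5],[0,0,0]],"turn":[0,0,0,0,0]}' && python3 -m jog '{"claw":[6.5,6.5,6.5,6.5,6.5],"travel":[[0,0,0.6],[0,0,0.8],[0,0,0.8],[0,0,0.3],[0,0,0]],"turn":[0,0,0,0,0]}'
```

```text
clock: 11.25
ee_pos: [0.4976, 0.024, 0.3175]
eef_rot: [[0.998, 0.056, -0.0], [0.056, -0.998, 0.0], [-0.0, -0.0, -1.0]]
wrist_force: [0.0, -0.8, 1.1]
opening: 0.0647
grasp_force: 0.0
clock: 11.88
ee_pos: [0.4976, 0.024, 0.2925]
eef_rot: [[0.998, 0.056, -0.0], [0.056, -0.998, 0.0], [-0.0, -0.0, -1.0]]
wrist_force: [-0.6, -0.4, 0.7]
opening: 0.0647
grasp_force: 0.0
```

Free of contact, grasp point at z 0.1255. Closing.

```bash
python3 -m jog '{"claw":[4.5,2.5,2,2,2],"travel":[[0,0,0.2],[0,0,0],[0,0,0],[0,0,0],[0,0,0]],"turn":[0,0,0,0,0]}' && python3 -m jog '{"claw":[2,2,2,2,2],"travel":[[0,0,0],[0,0,0],[0,0,0],[0,0,0],[0,0,0]],"turn":[0,0,0,0,0]}'
```

```text
clock: 12.5
ee_pos: [0.4974, 0.0266, 0.2911]
eef_rot: [[0.998, 0.058, -0.0], [0.058, -0.998, 0.009], [0.0, -0.009, -1.0]]
wrist_force: [-3.5, 40.8, 3.5]
opening: 0.0297
grasp_force: 30.0
clock: 13.12
ee_pos: [0.4974, 0.0267, 0.2911]
eef_rot: [[0.998, 0.058, -0.0], [0.058, -0.998, 0.009], [0.0, -0.009, -1.0]]
wrist_force: [-3.7, 40.3, 4.0]
opening: 0.0295
grasp_force: 30.0
```

Gripped on the flats (29.5 mm), but the arm is pushed about 2.7 mm sideways; relieving that while holding.

```bash
python3 -m jog '{"claw":[2,2,2,2,2],"travel":[[0,-0.15,0],[0,-0.15,0],[0,0,0],[0,0,0],[0,0,0]],"turn":[0,0,0,0,0]}' && python3 - <<'E'
from h import *
p=np.load("rig.npy");k,s=np.cos(p[2]),np.sin(p[2])
st=telemetry.sense();g=np.array(st["ee_pos"])+.167*np.array(st["eef_rot"])[:,2]
print("grasp-bolt mm",(g-[p[0]-.0105*k,p[1]-.0105*s,.12])*1e3,st["grasp_force"])
c=viewer.camera("scene");save(c,"j",(220,140,160,120),5)
E
```

```text
clock: 13.75
ee_pos: [0.4973, 0.0279, 0.2911]
eef_rot: [[0.998, 0.057, -0.0], [0.057, -0.998, 0.003], [0.0, -0.003, -1.0]]
wrist_force: [-3.3, 13.9, 3.4]
opening: 0.0296
grasp_force: 30.0
grasp-bolt mm [-4.77486308  2.82005353  4.0738364 ] 29.99831716530025
```

View pics/j.png

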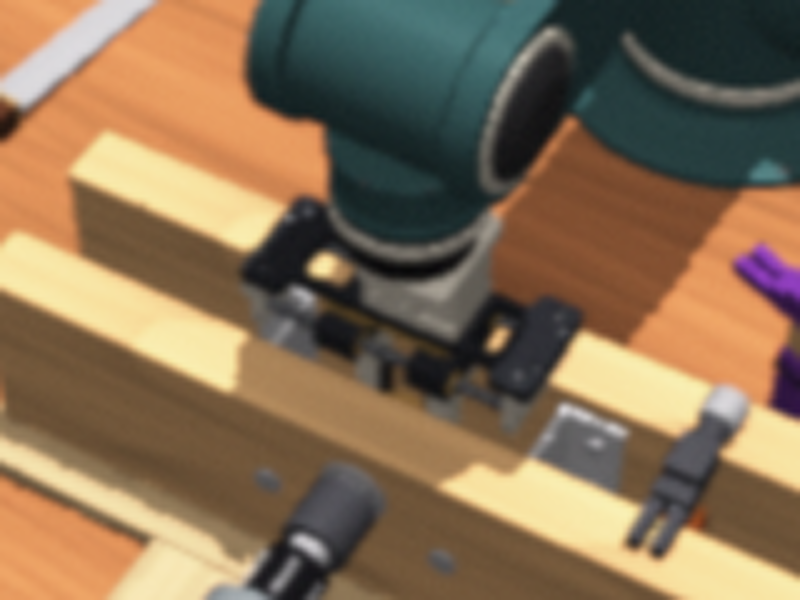

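The fingers (crop (375,370) and (443,400)) close on the bolt head, the body is clear of the timbers, and the hammer still hangs at (685,460). The grip holds at 30 N with a constant 29.6 mm opening, so the bolt is not turning. Handing in.

```bash
python3 -c "
from workcell import ticket
print(ticket.job_done())"
```

```text
the job is handed in; nothing more can be done
None
```

I rehung the hammer in the gap about 180 mm to the left of the bolt, outside the bracket. The bolt head was gripped on its flats at 30 N, and the job was handed in at about 14 s with no verdict returned.

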